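# Fetch the hemmed-in flange for spraying

### The job

The bare metal flange that is to be sprayed next is hemmed in on the grey stand plate by a tin, a flat can and a bottle. Stand all three containers in the lipped side tray, then set the flange flat and centred on the round turntable, and only then put each container back exactly where it stood at the start. Keep the containers upright, and leave the small jar and the collar on the plate undisturbed.

Things in the scene. Friction and masses are not known exactly. Their poses are not given: they have to be found in the camera images.
- flange: bare aluminium weld-neck flange, loose, lying flat: disc 90 mm in diameter, 14 mm thick, with an upright round neck 44 mm in diameter at its centre, 55 mm high over all (dark bore and bolt holes are only painted on). Grip it by the neck. About 0.35 kg. On the stand plate a container stands to its left, right and -x side. Origin: centre of its underside, z up.
- round_tin: bare steel round tin with a flat top, 60 mm in diameter, 150 mm high, about 0.4 kg, closed, stands upright. Origin: centre of its underside, z up.
- flat_can: oblong aluminium can with rounded edges and a pale paper band, 62 mm along its x, 40 mm along its y, body 130 mm high, closed by a small dark screw cap (26 mm in diameter, 18 mm high, 12 mm off centre towards its +x); about 0.35 kg, stands upright. Pinch it across its y. Origin: centre of its underside, z up.
- bottle: white plastic round bottle, 58 mm in diameter up to 100 mm, then a sloping shoulder and a dark cylindrical screw cap 36 mm in diameter from 124 mm to the top at 150 mm; about 0.3 kg, stands upright. It can be gripped and carried by the cap. Origin: centre of its underside, z up.
- small_jar: small clear jar with dark lid, 42 mm in diameter, 44 mm high, in a -x corner of the stand plate; a bystander, not to be moved. Origin: centre of its underside, z up.
- steel_collar: small steel collar (short tube), 44 mm in outer diameter, 22 mm high, in the other -x corner of the stand plate; a bystander, not to be moved. Origin: centre of its underside, z up.
- stand_plate: grey painted flat plate, fixed, 230 mm (x) by 264 mm (y), top 6 mm above its origin, no raised edge. Pale overspray outlines mark roughly where the flange (30 mm to +x of centre) and the containers stand (88 mm either side of the flange in y; 62 mm to -x of centre); which container is where varies. Origin: centre of its underside, on the bench top.
- side_tray: empty dark steel tray with a low lip all round, fixed, 140 mm along its x, 270 mm along its y; its floor is 6 mm above its origin, the lip 14 mm high and 3 mm thick. The three containers fit in a row along its y, 80 mm apart. Origin: centre of its underside, on the bench top.
- turntable: round grey spray turntable with pale and blue overspray rings around its centre, fixed (it does not turn), 170 mm in diameter; its flat top is 40 mm above its origin. Origin: centre of its underside, on the bench top.

How it is judged:
By the outcome, as a careful person would: the job done as asked, in the order asked, and still so for the second after the job is handed in, with the robot touching nothing.
It also fails if it takes over 150 s, if anything falls off the work surface, if the arm or the gripper's body presses on something with over 40 N, if the wrist force passes 120 N, or if a joint passes its speed limit or range.

### The arm

A 7-joint arm with a two-finger parallel gripper is mounted at the origin on the work surface. World frame = base frame: x ahead of the robot, y to its left, z up, the work surface at z = 0. Lengths are in m, angles in rad, forces in N, time in s.
With the tool pointing down it reaches from about 0.425 to 0.95 m from the base axis. Payload 4.7 kg.
Tool frame: the origin (TCP) lies midway between the tips of the shut fingers; the grasp point (between the pads) lies 19 mm behind it (ctrl.grip_depth is the distance from the TCP to the grasp point, in m); z points along the fingers, y is the line along which they close (so a half turn about z gives the same grasp; the last joint's range is limited). The gripper opens to 85 mm and grips with 20 to 120 N. Pads are 22 mm wide; open, the fingers measure 114 mm over their backs; the gripper's body (76 mm by 85 mm) begins 54 mm behind the grasp point. The pads swing forward as they close: fully open they stand 13 mm farther back than shut.
Start: joints at [1.218, 0.469, -0.049, 1.532, 0.024, 1.141, -0.082], TCP at [0.215, -0.64, 0.231] pointing down, gripper open.
Joint ranges: [-2.59, 2.59], [-0.33, 1.99], [-1.39, 1.29], [0.1, 2.45], [-1.04, 4.18], [0.21, 1.99], [-2.66, 2.66]. Speed limits (rad/s): [2.57, 2.57, 3.14, 3.14, 3.14, 3.14, 3.14].

### API

Orientations are given as a unit quaternion [x, y, z, w].
In Python, from bench import ctrl, grab_frame, camera_info, order, masks_of gives the robot as it stands. The module is installed in compiled form; this text tells all that it offers.
- The arm moves only by the tool play_rows, never from a script. Its argument "deltas" is a list of rows, each a list of 3 entries, a list of its own where there are three numbers: the shift along the world's x, y, z each as a share of 0.05 m, from -1 to 1, then the turn, a rotation vector about the world's x, y, z each as a share of 30 degrees, from -1 to 1, then the opening, from 0 (shut) to 1 (fully open). A call has 1 to 10 rows; each row shifts and turns the commanded pose from where the row before left it; what a row does not reach is not made up. A row lasts 1/10 s, in which the tool goes at most 50 mm and 8.59 degrees, less where a joint would pass 70% of its speed; a pose out of reach is approached as far as the arm can. A call with a number of a shift or a turn outside -1 to 1 is refused whole. A call with a gripper value outside its range is refused whole. The fingers move at their own pace and stop on an object; "squeeze" is the grip in N (left out, the last holds). Time passes only in rows, so rows that do not move let the fingers close. It gives the time, the measured TCP pose, the force, the opening and the grip force at its end, in the units of the state.
- ctrl.get_state(): the state, without advancing time (a new reading comes with each control period).
- grab_frame(name): name is "scene" or "top"; returns the picture (384x512x3 uint8, red, green, blue); there is no depth.
- camera_info(name): a dict with "fx", "fy", "cx", "cy" (pixels), "R" (3x3) and "t" (3): a world point X has camera coordinates R X + t. Camera axes: x right, y down, z forward; pixel columns grow to the right and rows downward; lengths in m; the calibration is good to about 2 mm. A picture is of the moment at which its call begins. camera_info takes no time and is no camera call.
- order.job_done(): hands the job in; it is judged then, once.
Trained networks look in the newest picture that a camera, given by its name, has taken for a name from the list of things; names that differ only in an ending like _2 or _b are one class to them, and where a whole thing is asked for, a point or a joint stands for the part that bears it (a point fixed in the world has none). Each returns a list of dicts, best first, with "p" (0 to 1); they miss things now and then, are a little off and sometimes report something else, mostly with a low value. They report only what shows in the picture. A call takes as long as a camera call.
- masks_of(camera, thing): "region" (384x512 bool, what is visible of it) and "point" ([row, column] in pixels, amid what is visible of it).
The state is a dict: "time_s": time; "joint_positions": joint angles; "qvel": joint speeds; "tau": joint torques, N m; "eef_pos": TCP position; "tcp_rot": TCP orientation; "force": force on the tool from outside, world axes, zero at the start; "wrist_torque": the same for the moment, N m; "opening": opening from 0.0 (shut) to 1.0 (fully open); "grasp_force": force on a finger pad.
Only numpy, scipy, OpenCV 4.12 (cv2) and the standard library are available. Lean on these libraries where they do the work, as an engineer would, in place of code of your own. Each camera call takes 0.05 s, during which the arm holds its last target. There are 200 camera calls.

## Working session

There is one attempt and no reset: what is moved stays moved. The work goes in short steps, Python scripts to look and compute and a tool call to move; the robot and the scene stay as the last step left them, time stands still between calls to the robot, and variables do not carry over. Pictures are saved under pics/ and viewed, at most 14 in all, crops included, and the job is handed in when it is done.

Besides the shell and the picture viewer there is one more tool, called after "Request:" by a JSON object that holds its "api" and its "payload". play_rows: Moves the arm, as the interface text tells. Its arguments: {"type":"object","properties":{"deltas":{"type":"array","items":{"type":"array"}},"squeeze":{"type":"number"}},"required":["deltas"]}

```bash
mkdir -p pics; python3 - <<'E'
from bench import ctrl, grab_frame, camera_info, masks_of
import cv2,numpy as np
s=ctrl.get_state(); print(s, ctrl.grip_depth)
for n in ("scene","top"):
    im=grab_frame(n); cv2.imwrite(f"pics/{n}0.png",im[:,:,::-1]); print(n,camera_info(n))
    for o in "flange round_tin flat_can bottle small_jar steel_collar stand_plate side_tray turntable".split():
        for r in masks_of(n,o)[:2]:
            m=r["region"]; ys,xs=np.where(m); print(n,o,round(r["p"],2),np.round(r["point"]),m.sum(),(xs.min(),xs.max(),ys.min(),ys.max()) if len(xs) else 0)
E
```

```text
{'time_s': 0.0, 'joint_positions': array([ 1.2181097 ,  0.46945217, -0.04860005,  1.53370951,  0.02413852,
        1.14099597, -0.08228858]), 'qvel': array([-4.04671856e-04, -1.12966067e-03, -2.05224676e-04,  2.08999189e-03,
        1.11318993e-03,  7.11344637e-07,  2.62668854e-03]), 'tau': array([ 4.44220350e-04, -5.10315835e+01, -4.62975469e-02, -2.37710434e+01,
        1.07673972e-02,  7.58423936e-03,  9.88699469e-06]), 'eef_pos': array([ 0.21457145, -0.63936371,  0.23024762]), 'tcp_rot': array([ 9.86918231e-01,  1.61218571e-01, -2.11438127e-04, -9.66128752e-04]), 'force': array([0.37671581, 0.1129592 , 0.21617347]), 'wrist_torque': array([-0.00542282,  0.04307809,  0.03174875]), 'grasp_force': 0.0, 'opening': 0.9990525796802454} 0.0187
scene {'fx': 375.52447589850806, 'fy': 375.52447589850806, 'cx': 255.6313823818113, 'cy': 191.56587584922485, 'R': array([[ 0.83346644,  0.5523941 , -0.01394429],
       [ 0.38508875, -0.59875967, -0.70227738],
       [-0.39628316,  0.57995484, -0.71176684]]), 't': array([-0.39226498, -0.15634378,  1.40754849])}
scene flange 0.94 [262. 196.] 813 (n
[... 1611 characters left out ...]
p.int64(215), np.int64(247))
top bottle 0.85 [195. 429.] 1025 (np.int64(409), np.int64(458), np.int64(184), np.int64(210))
top bottle 0.2 [186. 363.] 971 (np.int64(341), np.int64(382), np.int64(170), np.int64(202))
top small_jar 0.66 [244. 430.] 381 (np.int64(416), np.int64(440), np.int64(233), np.int64(251))
top steel_collar 0.7 [229. 336.] 138 (np.int64(332), np.int64(349), np.int64(223), np.int64(238))
top stand_plate 0.65 [212. 377.] 5663 (np.int64(327), np.int64(439), np.int64(157), np.int64(258))
top side_tray 0.81 [160. 265.] 5760 (np.int64(205), np.int64(317), np.int64(126), np.int64(195))
top turntable 0.64 [183. 132.] 3663 (np.int64(97), np.int64(166), np.int64(150), np.int64(218))
```

```bash
python3 - <<'E'
import cv2
a=cv2.imread("pics/top0.png"); cv2.imwrite("pics/top0c.png",cv2.resize(a[110:300,80:480],None,fx=2,fy=2,interpolation=cv2.INTER_CUBIC))
a=cv2.imread("pics/scene0.png"); cv2.imwrite("pics/scene0c.png",cv2.resize(a[110:330,110:350],None,fx=2.7,fy=2.7,interpolation=cv2.INTER_CUBIC))
E
```

```text
(no output)
```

View pics/top0c.png

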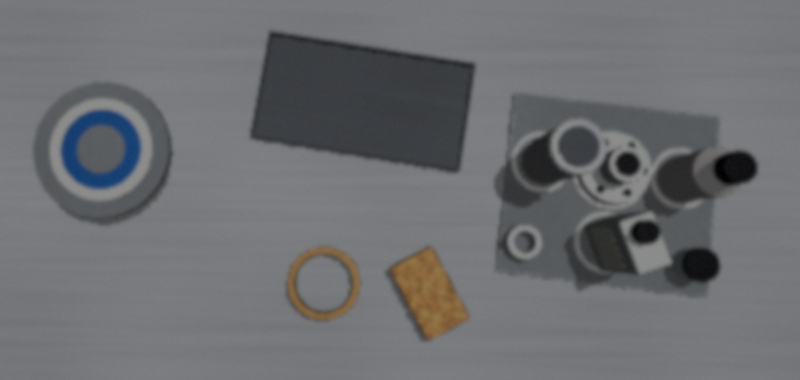

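View pics/scene0c.png

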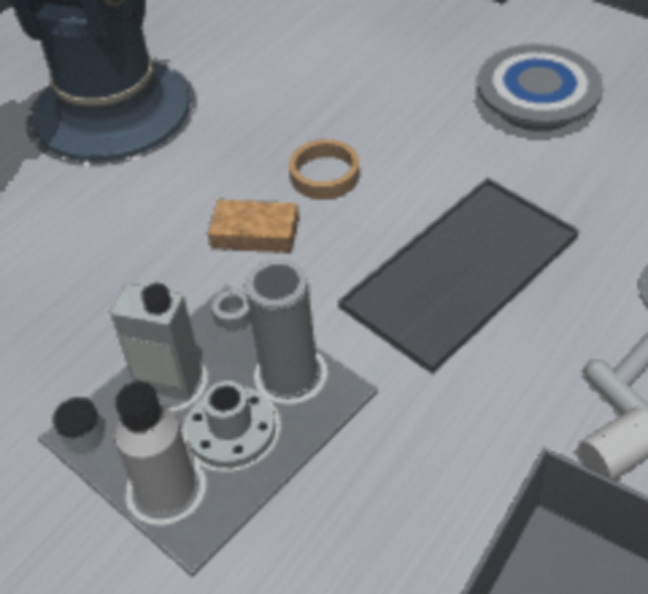

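```bash
cat > h.py <<'E'
import numpy as np, cv2
from bench import ctrl, grab_frame, camera_info, masks_of
from scipy.optimize import minimize
CAM={n:camera_info(n) for n in ("scene","top")}
def proj(n,X):
    c=CAM[n]; p=np.asarray(X)@np.array(c["R"]).T+c["t"]
    return np.c_[c["fx"]*p[:,0]/p[:,2]+c["cx"], c["fy"]*p[:,1]/p[:,2]+c["cy"]]
def cyl(r,z0,z1):
    a=np.linspace(0,2*np.pi,40,endpoint=False)
    return np.vstack([np.c_[r*np.cos(a),r*np.sin(a),0*a+z] for z in (z0,z1)])
def box(x,y,z0,z1): return np.array([[i*x/2,j*y/2,z] for i in(-1,1) for j in(-1,1) for z in(z0,z1)])
P=.006 # plate top
M={"flange":([cyl(.045,0,.014),cyl(.022,.014,.055)],P),"round_tin":([cyl(.03,0,.15)],P),
"flat_can":([box(.060,.038,0,.13),cyl(.013,.13,.148)+[.012,0,0]],P),
"bottle":([cyl(.029,0,.1),np.vstack([cyl(.029,.0999,.1),cyl(.018,.123,.124)]),cyl(.018,.124,.15)],P),
"small_jar":([cyl(.021,0,.044)],P),"steel_collar":([cyl(.022,0,.022)],P),
"stand_plate":([box(.23,.264,0,.006)],0),"side_tray":([box(.14,.27,0,.018)],0),"turntable":([cyl(.085,0,.04)],0)}
K=4
def render(n,o,q,z=None):
    im=np.zeros((384*K,512*K),np.uint8); parts,z0=M[o]; z0=z0 if z is None else z
    c,s=np.cos(q[2]),np.sin(q[2])
    for p in parts:
        w=np.c_[c*p[:,0]-s*p[:,1]+q[0],s*p[:,0]+c*p[:,1]+q[1],p[:,2]+z0]
        h=cv2.convexHull(((proj(n,w)+.5)*K).astype(np.float32)); cv2.fillConvexPoly(im,np.round(h).astype(int),255)
    return cv2.resize(im,(512,384),interpolation=cv2.INTER_AREA)/255.
def ray(n,pt,z): # pt=[row,col]
    c=CAM[n]; R=np.array(c["R"]); d=R.T@[(pt[1]-c["cx"])/c["fx"],(pt[0]-c["cy"])/c["fy"],1]; o=-R.T@c["t"]
    return (o+d*(z-o[2])/d[2])[:2]
def fit(o,masks,q0,yaw=False,z=None,occ={}):
    def f(v):
        q=[v[0]/100,v[1]/100,q0[2]+(v[2]/10 if yaw else 0)]; e=0
        for n,m in masks.items():
            r=render(n,o,q,z); 
            if n in occ: r=r*(1-occ[n])
            e+=1-np.minimum(r,m).sum()/np.maximum(r,m).sum()
        return e/len(masks)
    v0=[q0[0]*100,q0[1]*100]+([0] if yaw else [])
    sx=np.vstack([v0]+[np.array(v0)+d for d in np.eye(len(v0))*1.0])
    s=minimize(f,v0,method="Nelder-Mead",options=dict(initial_simplex=sx,xatol=.005,fatol=1e-5))
    v=s.x; return np.array([v[0]/100,v[1]/100,q0[2]+(v[2]/10 if yaw else 0)]),1-s.fun
E
cat > loc.py <<'E'
from h import *
import pickle
mk={}
for n in CAM:
    grab_frame(n)
    for o in M:
        r=masks_of(n,o)
        if r: mk[n,o]=r[0]["region"].astype(float)
mk.pop(("top","flange"),None)
pickle.dump(mk,open("mk.pkl","wb"))
for o in M:
    yaw=o in("flat_can","stand_plate","side_tray")
    z={"bottle":.1,"round_tin":.1,"flat_can":.1}.get(o,.02)
    n0="top" if ("top",o) in mk else "scene"
    ys,xs=np.where(mk[n0,o]); q0=[*ray(n0,[ys.mean(),xs.mean()],z),-.08]
    for ns in (["scene","top"],["scene"],["top"]):
        ms={n:mk[n,o] for n in ns if (n,o) in mk}
        if ms: q,i=fit(o,ms,q0,yaw); print(o,ns,np.round(q,4),round(i,3))
E
python3 loc.py
```

```text
flange ['scene', 'top'] [ 0.4797 -0.3135 -0.08  ] 0.96
flange ['scene'] [ 0.4797 -0.3135 -0.08  ] 0.96
round_tin ['scene', 'top'] [ 0.4866 -0.2274 -0.08  ] 0.957
round_tin ['scene'] [ 0.4874 -0.227  -0.08  ] 0.968
round_tin ['top'] [ 0.486  -0.2283 -0.08  ] 0.965
flat_can ['scene', 'top'] [ 0.3843 -0.3039  0.3459] 0.966
flat_can ['top'] [ 0.3843 -0.3039  0.3459] 0.966
bottle ['scene', 'top'] [ 0.4668 -0.3988 -0.08  ] 0.935
bottle ['scene'] [ 0.4672 -0.3985 -0.08  ] 0.946
bottle ['top'] [ 0.4655 -0.3988 -0.08  ] 0.932
small_jar ['scene', 'top'] [ 0.3612 -0.4039 -0.08  ] 0.872
small_jar ['scene'] [ 0.3591 -0.401  -0.08  ] 0.846
small_jar ['top'] [ 0.3614 -0.4052 -0.08  ] 0.923
steel_collar ['scene', 'top'] [ 0.3844 -0.198  -0.08  ] 0.715
steel_collar ['scene'] [ 0.384  -0.1973 -0.08  ] 0.789
steel_collar ['top'] [ 0.3842 -0.1977 -0.08  ] 0.642
stand_plate ['scene', 'top'] [ 0.4477 -0.3095 -0.1073] 0.519
stand_plate ['scene'] [ 0.4486 -0.3092 -0.1043] 0.476
stand_plate ['top'] [ 0.4465 -0.3094 -0.1052] 0.565
side_tray ['scene', 'top'] [ 0.5618  0.0023 -0.1507] 0.972
side_tray ['scene'] [ 5.625e-01  1.000e-04 -1.533e-01] 0.974
side_tray ['top'] [ 0.5613  0.0034 -0.1526] 0.98
turntable ['scene', 'top'] [ 0.4899  0.3287 -0.08  ] 0.86
turntable ['scene'] [ 0.478   0.3529 -0.08  ] 0.81
turntable ['top'] [ 0.4902  0.328  -0.08  ] 0.936
```

```bash
python3 - <<'E'
from h import *
for n in CAM:
    im=grab_frame(n).astype(int); b=(im[:,:,2]-im[:,:,0]>60).astype(np.uint8)
    k,l,s,c=cv2.connectedComponentsWithStats(b); i=1+s[1:,4].argmax()
    cn,_=cv2.findContours((l==i).astype(np.uint8),cv2.RETR_EXTERNAL,cv2.CHAIN_APPROX_NONE)
    (u,v),ax,_=cv2.fitEllipse(cn[0]); print(n,s[i],(u,v),ax,ray(n,[v,u],.04))
    r=masks_of(n,"flat_can"); 
    for q in r[:2]: print(q["p"],q["point"], fit("flat_can",{n:q["region"].astype(float)},[.384,-.304,.34],True))
    if n=="scene": ms=r
    else: print(fit("flat_can",{"scene":ms[0]["region"].astype(float),n:r[0]["region"].astype(float)},[.384,-.304,.34],True) if ms else 0)
    r=masks_of(n,"turntable")
    for q in r[:2]: print(q["p"],q["point"], fit("turntable",{n:q["region"].astype(float)},[.48,.33,0]))
E
```

```text
scene [113 363  34  21 587] (130.8335418701172, 374.26300048828125) (21.411203384399414, 35.426883697509766) [ 0.55270541 -0.60842714]
0.67 [233.9, 166.7] (array([ 0.3842915 , -0.30247588,  0.33925377]), np.float64(0.9379645154025175))
0.69 [139.2, 310.7] (array([0.48017395, 0.34954163, 0.        ]), np.float64(0.8281184209425602))
0.42 [230.3, 215.6] (array([0.48, 0.33, 0.  ]), np.float64(0.0))
top [111 166  39  38 633] (130.00765991210938, 184.2606964111328) (36.33474349975586, 37.87502670288086) [0.48987923 0.32701948]
0.91 [232.5, 392.7] (array([ 0.38385157, -0.30455722,  0.37210333]), np.float64(0.9546970248631034))
0.63 [226.4, 341.7] (array([ 0.384, -0.304,  0.34 ]), np.float64(0.0))
(array([ 0.38411765, -0.30325051,  0.34059697]), np.float64(0.9404205160124621))
0.65 [182.5, 131.5] (array([0.49075679, 0.32965028, 0.        ]), np.float64(0.9421251669879769))
```

Request:
{"api": "play_rows", "payload": {"deltas": [[[0.3,0.4,0],[0,0,0.04],1],[[0.6,0.8,0],[0,0,0],1],[[0.6,0.9,0],[0,0,0],1],[[0.6,0.9,0],[0,0,0],1],[[0.6,0.9,0],[0,0,0],1],[[0.6,0.9,0],[0,0,0],1],[[0.6,0.9,0],[0,0,0],1],[[0.6,0.9,0],[0,0,0],1],[[0.6,0.9,0],[0,0,0],1],[[0.3,0.7,0],[0,0,0],1]], "squeeze": 50}}

```text
time_s: 3.3
eef_pos: [0.4712, -0.2506, 0.2318]
tcp_rot: [0.985, 0.173, 0.001, 0.0]
force: [1.0, 0.1, -0.4]
opening: 1.0
grasp_force: 0.0
```

Request:
{"api": "play_rows", "payload": {"deltas": [[[0,0,0],[0,0,0],1],[[0,0,0],[0,0,0],1],[[0,0,0],[0,0,0],1]]}}

```text
time_s: 3.6
eef_pos: [0.4683, -0.2552, 0.2313]
tcp_rot: [0.985, 0.17, -0.0, 0.0]
force: [-0.7, -0.8, 0.1]
opening: 0.999
grasp_force: 0.0
```

Request:
{"api": "play_rows", "payload": {"deltas": [[[0.2,0.27,0],[0,0,0],1],[[0.174,0.284,0],[0,0,0],1],[[0,0,-0.3],[0,0,0],1],[[0,0,-0.6],[0,0,0],1],[[0,0,-0.6],[0,0,0],1],[[0,0,-0.5],[0,0,0],1],[[0,0,-0.3],[0,0,0],1],[[0,0,-0.2],[0,0,0],1],[[0,0,0],[0,0,0],1],[[0,0,0],[0,0,0],1]]}}

```text
time_s: 4.6
eef_pos: [0.4879, -0.2269, 0.1069]
tcp_rot: [0.985, 0.171, 0.0, 0.0]
force: [0.5, -0.0, 0.8]
opening: 1.003
grasp_force: 0.0
```

Request:
{"api": "play_rows", "payload": {"deltas": [[[0,0,0],[0,0,0],0.85],[[0,0,0],[0,0,0],0.7],[[0,0,0],[0,0,0],0.6],[[0,0,0],[0,0,0],0.5],[[0,0,0],[0,0,0],0.4],[[0,0,0],[0,0,0],0.4],[[0,0,0],[0,0,0],0.4],[[0,0,0],[0,0,0],0.4]]}}

```text
time_s: 5.4
eef_pos: [0.4883, -0.2261, 0.1075]
tcp_rot: [0.985, 0.172, 0.001, 0.001]
force: [-1.2, -0.1, 5.3]
opening: 0.691
grasp_force: 53.5
```

Request:
{"api": "play_rows", "payload": {"deltas": [[[0,0,0.2],[0,0,0],0.4],[[0,0,0.5],[0,0,0],0.4],[[0,0,0.5],[0,0,0],0.4],[[0.1,0.3,0],[0,0,0],0.4],[[0.2,0.6,0],[0,0,0],0.4],[[0.2,0.8,0],[0,0,0],0.4],[[0.2,0.8,0],[0,0,0],0.4],[[0.2,0.8,0],[0,0,0],0.4],[[0.2,0.8,0],[0,0,0],0.4],[[0.2,0.8,0],[0,0,0],0.4]]}}

```text
time_s: 6.4
eef_pos: [0.5522, 0.0204, 0.1662]
tcp_rot: [0.985, 0.171, -0.0, 0.0]
force: [1.1, -0.8, -4.4]
opening: 0.694
grasp_force: 55.3
```

Request:
{"api": "play_rows", "payload": {"deltas": [[[0.2,0.8,0],[0,0,0],0.4],[[0.14,0.4,0],[0,0,0],0.4],[[0.1,0.2,0],[0,0,0],0.4],[[0,0,0],[0,0,0],0.4],[[0,0,0],[0,0,0],0.4],[[0,0,0],[0,0,0],0.4]]}}

```text
time_s: 7.0
eef_pos: [0.5743, 0.0865, 0.1661]
tcp_rot: [0.985, 0.17, -0.001, 0.001]
force: [0.3, -1.0, -3.8]
opening: 0.694
grasp_force: 55.1
```

Request:
{"api": "play_rows", "payload": {"deltas": [[[0,0,-0.4],[0,0,0],0.4],[[0,0,-0.4],[0,0,0],0.4],[[0,0,-0.2],[0,0,0],0.4],[[0,0,-0.1],[0,0,0],0.4],[[0,0,-0.05],[0,0,0],0.4],[[0,0,0],[0,0,0],0.4],[[0,0,0],[0,0,0],0.4]]}}

```text
time_s: 7.7
eef_pos: [0.5752, 0.0891, 0.1096]
tcp_rot: [0.985, 0.171, 0.001, 0.0]
force: [-0.3, -1.1, -3.7]
opening: 0.69
grasp_force: 55.2
```

Request:
{"api": "play_rows", "payload": {"deltas": [[[0,0,-0.02],[0,0,0],0.4],[[0,0,-0.02],[0,0,0],0.4],[[0,0,0],[0,0,0],0.4]]}}

```text
time_s: 8.0
eef_pos: [0.5751, 0.0892, 0.1076]
tcp_rot: [0.985, 0.172, 0.001, 0.0]
force: [-1.6, -0.2, 0.8]
opening: 0.694
grasp_force: 55.6
```

Request:
{"api": "play_rows", "payload": {"deltas": [[[0,0,0],[0,0,0],0.8],[[0,0,0],[0,0,0],1],[[0,0,0],[0,0,0],1],[[0,0,0],[0,0,0],1],[[0,0,0.3],[0,0,0],1],[[0,0,0.7],[0,0,0],1],[[0,0,0.9],[0,0,0],1],[[0,0,0.5],[0,0,0],1],[[0,-0.3,0.05],[0,0,0],1],[[-0.1,-0.7,0],[0,0,0],1]]}}

```text
time_s: 9.0
eef_pos: [0.5704, 0.0418, 0.2314]
tcp_rot: [0.985, 0.175, 0.002, -0.001]
force: [-0.5, -0.9, -0.1]
opening: 1.0
grasp_force: 0.0
```

Request:
{"api": "play_rows", "payload": {"deltas": [[[-0.2,-0.9,0],[0,0,0],1],[[-0.2,-0.9,0],[0,0,0],1],[[-0.2,-0.9,0],[0,0,0],1],[[-0.2,-0.9,0],[0,0,0],1],[[-0.2,-0.9,0],[0,0,0],1],[[-0.2,-0.9,0],[0,0,0],1],[[-0.2,-0.9,0],[0,0,0],1],[[-0.2,-0.9,0],[0,0,0],1],[[-0.2,-0.9,0],[0,0,0],1],[[-0.28,-0.65,0],[0,0,0],1]]}}

```text
time_s: 10.0
eef_pos: [0.4638, -0.4021, 0.2291]
tcp_rot: [0.985, 0.17, -0.0, 0.0]
force: [-0.2, 0.1, 1.1]
opening: 0.997
grasp_force: 0.0
```

Request:
{"api": "play_rows", "payload": {"deltas": [[[0,0,0],[0,0,0],0.9],[[0,0,0],[0,0,0],0.8],[[0,0,0],[0,0,0],0.8],[[0,0,0],[0,0,0],0.8]]}}

```text
time_s: 10.4
eef_pos: [0.4664, -0.3969, 0.2294]
tcp_rot: [0.985, 0.173, 0.0, -0.0]
force: [-0.8, 1.0, -0.4]
opening: 0.801
grasp_force: 0.0
```

Request:
{"api": "play_rows", "payload": {"deltas": [[[0,0,-0.3],[0,0,0],0.8],[[0,0,-0.6],[0,0,0],0.8],[[0,0,-0.5],[0,0,0],0.8],[[0,0,-0.4],[0,0,0],0.8],[[0,0,-0.2],[0,0,0],0.8],[[0,0,-0.15],[0,0,0],0.8],[[0,0,0],[0,0,0],0.8],[[0,0,0],[0,0,0],0.6],[[0,0,0],[0,0,0],0.55],[[0,0,0],[0,0,0],0.55]]}}

```text
time_s: 11.4
eef_pos: [0.4661, -0.3988, 0.1227]
tcp_rot: [0.985, 0.172, 0.001, 0.001]
force: [-0.2, -0.2, -0.3]
opening: 0.552
grasp_force: 0.0
```

Request:
{"api": "play_rows", "payload": {"deltas": [[[0,0,0],[0,0,0],0.5],[[0,0,0],[0,0,0],0.45],[[0,0,0],[0,0,0],0.4],[[0,0,0],[0,0,0],0.35],[[0,0,0],[0,0,0],0.3],[[0,0,0],[0,0,0],0.2],[[0,0,0],[0,0,0],0.2],[[0,0,0],[0,0,0],0.2]]}}

```text
time_s: 12.2
eef_pos: [0.4658, -0.3986, 0.1223]
tcp_rot: [0.985, 0.172, 0.0, 0.0]
force: [-1.8, 1.6, 5.7]
opening: 0.407
grasp_force: 49.4
```

Request:
{"api": "play_rows", "payload": {"deltas": [[[0,0,0.2],[0,0,0],0.2],[[0,0,0.6],[0,0,0],0.2],[[0,0,0.7],[0,0,0],0.2],[[0,0,0.5],[0,0,0],0.2],[[0.1,0.3,0],[0,0,0],0.2],[[0.2,0.7,0],[0,0,0],0.2],[[0.2,0.9,0],[0,0,0],0.2],[[0.2,0.9,0],[0,0,0],0.2],[[0.2,0.9,0],[0,0,0],0.2],[[0.2,0.9,0],[0,0,0],0.2]]}}

```text
time_s: 13.2
eef_pos: [0.5196, -0.1652, 0.22]
tcp_rot: [0.985, 0.172, -0.001, -0.001]
force: [0.7, -0.5, -2.9]
opening: 0.406
grasp_force: 50.6
```

Request:
{"api": "play_rows", "payload": {"deltas": [[[0.2,0.9,0],[0,0,0],0.2],[[0.2,0.9,0],[0,0,0],0.2],[[0.2,0.9,0],[0,0,0],0.2],[[0.15,0.5,0],[0,0,0],0.2],[[0.07,0.22,0],[0,0,0],0.2],[[0,0,0],[0,0,0],0.2],[[0,0,0],[0,0,0],0.2],[[0,0,0],[0,0,0],0.2]]}}

```text
time_s: 14.0
eef_pos: [0.5611, 0.0, 0.2213]
tcp_rot: [0.985, 0.17, -0.001, 0.001]
force: [0.3, 0.3, -2.4]
opening: 0.408
grasp_force: 50.7
```

Request:
{"api": "play_rows", "payload": {"deltas": [[[0,0,-0.4],[0,0,0],0.2],[[0,0,-0.6],[0,0,0],0.2],[[0,0,-0.5],[0,0,0],0.2],[[0,0,-0.3],[0,0,0],0.2],[[0,0,-0.1],[0,0,0],0.2],[[0,0,-0.06],[0,0,0],0.2],[[0,0,0],[0,0,0],0.2],[[0,0,0],[0,0,0],0.2]]}}

```text
time_s: 14.8
eef_pos: [0.5624, 0.0023, 0.1248]
tcp_rot: [0.985, 0.171, 0.001, 0.0]
force: [-0.3, 0.4, -2.5]
opening: 0.409
grasp_force: 50.6
```

Request:
{"api": "play_rows", "payload": {"deltas": [[[0,0,-0.02],[0,0,0],0.2],[[0,0,-0.01],[0,0,0],0.2],[[0,0,0],[0,0,0],0.2]]}}

```text
time_s: 15.1
eef_pos: [0.5617, 0.0025, 0.1225]
tcp_rot: [0.985, 0.172, 0.0, 0.0]
force: [0.0, -0.5, -2.2]
opening: 0.402
grasp_force: 50.6
```

Request:
{"api": "play_rows", "payload": {"deltas": [[[0,0,-0.01],[0,0,0],0.2],[[0,0,-0.01],[0,0,0],0.2],[[0,0,0],[0,0,0],0.2]]}}

```text
time_s: 15.4
eef_pos: [0.5622, 0.0027, 0.1223]
tcp_rot: [0.985, 0.172, 0.001, 0.0]
force: [-1.8, 0.3, 5.3]
opening: 0.409
grasp_force: 51.5
```

Request:
{"api": "play_rows", "payload": {"deltas": [[[0,0,0],[0,0,0],0.5],[[0,0,0],[0,0,0],0.6],[[0,0,0],[0,0,0],0.6],[[0,0,0],[0,0,0],0.6],[[0,0,0.2],[0,0,0],0.6],[[0,0,0.6],[0,0,0],0.6],[[0,0,0.8],[0,0,0],0.6],[[0,0,0.55],[0,0,0],0.7],[[-0.1,-0.1,0],[0,0,0],0.8],[[-0.26,-0.41,0],[0,0,0],0.8]]}}

```text
time_s: 16.4
eef_pos: [0.5445, -0.0208, 0.2303]
tcp_rot: [0.985, 0.174, 0.002, -0.0]
force: [0.0, -0.3, -0.1]
opening: 0.801
grasp_force: 0.0
```

Request:
{"api": "play_rows", "payload": {"deltas": [[[-0.4,-0.7,0],[0,0,0],0.8],[[-0.4,-0.7,0],[0,0,0],0.8],[[-0.4,-0.7,0],[0,0,0],0.8],[[-0.4,-0.7,0],[0,0,0],0.8],[[-0.4,-0.7,0],[0,0,0],0.8],[[-0.4,-0.7,0],[0,0,0],0.8],[[-0.4,-0.7,0],[0,0,0],0.8],[[-0.4,-0.7,0],[0,0,0],0.8],[[0,0,0],[0,0,0],0.8],[[0,0,0],[0,0,0],0.8]]}}

```text
time_s: 17.4
eef_pos: [0.3828, -0.3035, 0.2286]
tcp_rot: [0.985, 0.17, -0.0, -0.0]
force: [-0.4, 0.4, 0.0]
opening: 0.798
grasp_force: 0.0
```

```bash
python3 - <<'E'
from h import *
s=ctrl.get_state(); print(s["eef_pos"],s["tcp_rot"])
im=grab_frame("scene"); cv2.imwrite("pics/s1.png",cv2.resize(im[110:330,110:350,::-1],None,fx=2.7,fy=2.7,interpolation=cv2.INTER_CUBIC))
E
```

```text
[ 0.38277235 -0.30347011  0.22861662] [ 9.85398195e-01  1.70265359e-01 -1.42187955e-04 -2.92101624e-04]
```

View pics/s1.png

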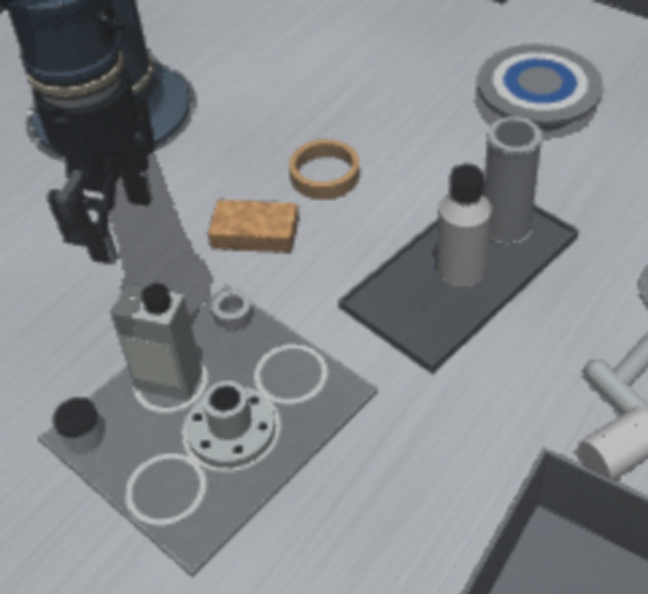

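Request:
{"api": "play_rows", "payload": {"deltas": [[[0,0,-0.3],[0,0,0],0.8],[[0,0,-0.6],[0,0,0],0.8],[[0,0,-0.6],[0,0,0],0.8],[[0,0,-0.5],[0,0,0],0.8],[[0,0,-0.4],[0,0,0],0.8],[[0,0,-0.15],[0,0,0],0.8],[[0,0,0],[0,0,0],0.8],[[0,0,0],[0,0,0],0.7],[[0,0,0],[0,0,0],0.6],[[0,0,0],[0,0,0],0.6]]}}

```text
time_s: 18.45
eef_pos: [0.3843, -0.3033, 0.1023]
tcp_rot: [0.985, 0.172, 0.001, 0.001]
force: [0.4, -0.1, -0.7]
opening: 0.598
grasp_force: 0.0
```

Request:
{"api": "play_rows", "payload": {"deltas": [[[0,0,0],[0,0,0],0.55],[[0,0,0],[0,0,0],0.5],[[0,0,0],[0,0,0],0.45],[[0,0,0],[0,0,0],0.4],[[0,0,0],[0,0,0],0.3],[[0,0,0],[0,0,0],0.25],[[0,0,0],[0,0,0],0.25],[[0,0,0],[0,0,0],0.25]]}}

```text
time_s: 19.25
eef_pos: [0.3839, -0.3033, 0.1018]
tcp_rot: [0.985, 0.171, 0.0, 0.0]
force: [-0.6, -1.2, 6.1]
opening: 0.46
grasp_force: 50.0
```

Request:
{"api": "play_rows", "payload": {"deltas": [[[0,0,0.2],[0,0,0],0.25],[[0,0,0.6],[0,0,0],0.25],[[0,0,0.7],[0,0,0],0.25],[[0,0,0.5],[0,0,0],0.25],[[0.2,0.3,0],[0,0,0],0.25],[[0.45,0.6,0],[0,0,0],0.25],[[0.45,0.6,0],[0,0,0],0.25],[[0.45,0.6,0],[0,0,0],0.25],[[0.45,0.6,0],[0,0,0],0.25],[[0.45,0.6,0],[0,0,0],0.25]]}}

```text
time_s: 20.25
eef_pos: [0.506, -0.1366, 0.2009]
tcp_rot: [0.985, 0.171, -0.001, -0.0]
force: [0.8, -1.1, -3.3]
opening: 0.457
grasp_force: 51.6
```

Request:
{"api": "play_rows", "payload": {"deltas": [[[0.45,0.6,0],[0,0,0],0.25],[[0.3,0.35,0],[0,0,0],0.25],[[0.1,0.11,0],[0,0,0],0.25],[[0,0,0],[0,0,0],0.25],[[0,0,0],[0,0,0],0.25],[[0,0,0],[0,0,0],0.25]]}}

```text
time_s: 20.85
eef_pos: [0.5475, -0.0869, 0.2011]
tcp_rot: [0.985, 0.17, -0.001, 0.0]
force: [0.3, -1.2, -3.6]
opening: 0.457
grasp_force: 51.5
```

Request:
{"api": "play_rows", "payload": {"deltas": [[[0,0,-0.4],[0,0,0],0.25],[[0,0,-0.6],[0,0,0],0.25],[[0,0,-0.5],[0,0,0],0.25],[[0,0,-0.3],[0,0,0],0.25],[[0,0,-0.1],[0,0,0],0.25],[[0,0,-0.06],[0,0,0],0.25],[[0,0,-0.02],[0,0,0],0.25],[[0,0,-0.01],[0,0,0],0.25],[[0,0,0],[0,0,0],0.25],[[0,0,0],[0,0,0],0.25]]}}

```text
time_s: 21.85
eef_pos: [0.549, -0.085, 0.1024]
tcp_rot: [0.985, 0.172, 0.001, 0.0]
force: [-1.2, -0.2, -4.0]
opening: 0.462
grasp_force: 51.4
```

Request:
{"api": "play_rows", "payload": {"deltas": [[[0,0,-0.01],[0,0,0],0.25],[[0,0,-0.01],[0,0,0],0.25],[[0,0,0],[0,0,0],0.25]]}}

```text
time_s: 22.15
eef_pos: [0.549, -0.085, 0.1018]
tcp_rot: [0.985, 0.172, 0.0, 0.0]
force: [-1.3, 0.9, 5.7]
opening: 0.461
grasp_force: 52.6
```

Request:
{"api": "play_rows", "payload": {"deltas": [[[0,0,0],[0,0,0],0.55],[[0,0,0],[0,0,0],0.65],[[0,0,0],[0,0,0],0.65],[[0,0,0],[0,0,0],0.65],[[0,0,0.2],[0,0,0],0.65],[[0,0,0.6],[0,0,0],0.65],[[0,0,0.8],[0,0,0],0.65],[[0,0,0.7],[0,0,0],0.65],[[0,0,0.3],[0,0,0],0.8],[[0,0,0],[0,0,0],0.8]]}}

```text
time_s: 23.15
eef_pos: [0.5504, -0.085, 0.2344]
tcp_rot: [0.985, 0.172, 0.003, 0.001]
force: [-0.6, -0.2, -0.2]
opening: 0.801
grasp_force: 0.0
```

```bash
python3 - <<'E'
from h import *
mk={}
for n in CAM:
    im=grab_frame(n); cv2.imwrite(f"pics/{n}2.png",im[:,:,::-1])
    for o in ("flange","turntable"):
        for r in masks_of(n,o)[:1]:
            mk[o,n]=r["region"].astype(float)
            print(n,o,round(r["p"],2),np.round(r["point"]),fit(o,{n:mk[o,n]},[.48,-.3135,0] if o=="flange" else [.49,.328,0]))
for o in ("flange","turntable"):
    ms={n:mk[o,n] for n in CAM if (o,n) in mk}; print(o,fit(o,ms,[.48,-.3135,0] if o=="flange" else [.49,.328,0]))
a=cv2.imread("pics/top2.png")[110:300,80:480]; cv2.imwrite("pics/top2c.png",cv2.resize(a,None,fx=2,fy=2,interpolation=cv2.INTER_CUBIC))
# blue ring in scene, restricted to turntable area
im=cv2.imread("pics/scene2.png").astype(int)[:,:,::-1]; b=(im[:,:,2]-im[:,:,0]>40).astype(np.uint8); b[:,345:]=0; b[170:]=0; b[:,:280]=0
cn,_=cv2.findContours(b,cv2.RETR_EXTERNAL,cv2.CHAIN_APPROX_NONE); c=max(cn,key=len); e=cv2.fitEllipse(c); print(e, ray("scene",[e[0][1],e[0][0]],.04))
E
```

```text
scene flange 0.86 [266. 194.] (array([ 0.47893734, -0.31276819,  0.        ]), np.float64(0.9577728735967609))
scene turntable 0.85 [140. 312.] (array([0.47792397, 0.34968831, 0.        ]), np.float64(0.8125455729529047))
top turntable 0.67 [183. 133.] (array([0.49043476, 0.32769086, 0.        ]), np.float64(0.9391252736948683))
flange (array([ 0.47893734, -0.31276819,  0.        ]), np.float64(0.9577728735967609))
turntable (array([0.49003574, 0.32890194, 0.        ]), np.float64(0.8600599465232376))
((287.50006103515625, 22.272550582885742), (15.757634162902832, 22.2896728515625), 37.55716323852539) [-0.12123289  1.22219147]
```

View pics/top2c.png

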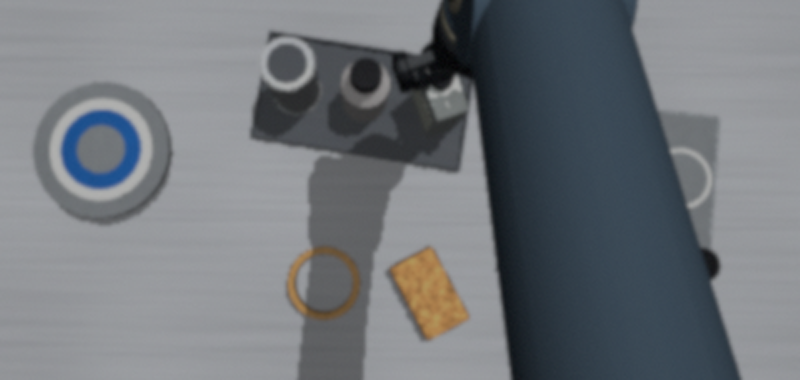

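Request:
{"api": "play_rows", "payload": {"deltas": [[[-0.2,-0.5,0],[0,0,0],0.8],[[-0.3,-0.9,0],[0,0,0],0.8],[[-0.3,-0.9,0],[0,0,0],0.8],[[-0.3,-0.9,0],[0,0,0],0.8],[[-0.2,-0.9,0],[0,0,0],0.8],[[-0.1,-0.46,0],[0,0,0],0.8],[[0,0,-0.4],[0,0,0],0.8],[[0,0,-0.8],[0,0,0],0.8],[[0,0,-0.8],[0,0,0],0.8],[[0,0,0],[0,0,0],0.8]]}}

```text
time_s: 24.45
eef_pos: [0.4744, -0.3108, 0.125]
tcp_rot: [0.985, 0.172, -0.005, -0.004]
force: [-0.7, 0.2, 0.2]
opening: 0.801
grasp_force: 0.0
```

Request:
{"api": "play_rows", "payload": {"deltas": [[[0,0,0],[0,0,0],0.8],[[0,0,0],[0,0,0],0.8],[[0,0,0],[0,0,0],0.8]]}}

```text
time_s: 24.75
eef_pos: [0.48, -0.3137, 0.133]
tcp_rot: [0.985, 0.172, 0.002, 0.001]
force: [-0.4, -1.3, -0.4]
opening: 0.803
grasp_force: 0.0
```

Request:
{"api": "play_rows", "payload": {"deltas": [[[0,0,-0.4],[0,0,0],0.8],[[0,0,-0.6],[0,0,0],0.8],[[0,0,-0.5],[0,0,0],0.8],[[0,0,-0.3],[0,0,0],0.8],[[0,0,-0.2],[0,0,0],0.8],[[0,0,-0.1],[0,0,0],0.8],[[0,0,-0.06],[0,0,0],0.8],[[0,0,0],[0,0,0],0.7],[[0,0,0],[0,0,0],0.65],[[0,0,0],[0,0,0],0.65]]}}

```text
time_s: 25.75
eef_pos: [0.4791, -0.3132, 0.0235]
tcp_rot: [0.985, 0.172, 0.0, 0.0]
force: [0.4, -0.1, 0.1]
opening: 0.65
grasp_force: 0.0
```

Request:
{"api": "play_rows", "payload": {"deltas": [[[0,0,0],[0,0,0],0.6],[[0,0,0],[0,0,0],0.55],[[0,0,0],[0,0,0],0.5],[[0,0,0],[0,0,0],0.4],[[0,0,0],[0,0,0],0.3],[[0,0,0],[0,0,0],0.3],[[0,0,0],[0,0,0],0.3],[[0,0,0],[0,0,0],0.3]]}}

```text
time_s: 26.55
eef_pos: [0.4787, -0.313, 0.0233]
tcp_rot: [0.985, 0.171, 0.0, 0.0]
force: [-1.2, 0.7, 5.2]
opening: 0.508
grasp_force: 50.2
```

Request:
{"api": "play_rows", "payload": {"deltas": [[[0,0,0.3],[0,0,0],0.3],[[0,0,0.7],[0,0,0],0.3],[[0,0,0.9],[0,0,0],0.3],[[0,0,0.9],[0,0,0],0.3],[[0,0,0.7],[0,0,0],0.3],[[0,0.2,0.3],[0,0,0],0.3],[[0,0.5,0],[0,0,0],0.3],[[0,0.8,0],[0,0,0],0.3],[[0,0.8,0],[0,0,0],0.3],[[0,0.8,0],[0,0,0],0.3]]}}

```text
time_s: 27.55
eef_pos: [0.477, -0.1555, 0.2114]
tcp_rot: [0.985, 0.172, -0.001, -0.001]
force: [0.9, -0.0, -4.0]
opening: 0.503
grasp_force: 51.7
```

Request:
{"api": "play_rows", "payload": {"deltas": [[[0,0.8,0],[0,0,0],0.3],[[0,0.8,0],[0,0,0],0.3],[[0,0.8,0],[0,0,0],0.3],[[0,0.8,0],[0,0,0],0.3],[[0,0.8,0],[0,0,0],0.3],[[0,0.8,0],[0,0,0],0.3],[[0.1,0.8,0],[0,0,0],0.3],[[0.12,0.8,0],[0,0,0],0.3],[[0,0.8,0],[0,0,0],0.3],[[0,0.8,0],[0,0,0],0.3]]}}

```text
time_s: 28.55
eef_pos: [0.4879, 0.2434, 0.2113]
tcp_rot: [0.985, 0.172, -0.002, 0.0]
force: [3.0, 0.4, -2.9]
opening: 0.505
grasp_force: 51.7
```

Request:
{"api": "play_rows", "payload": {"deltas": [[[0,0.8,0],[0,0,0],0.3],[[0,0.6,0],[0,0,0],0.3],[[0,0.3,0],[0,0,0],0.3],[[0,0,0],[0,0,0],0.3],[[0,0,0],[0,0,0],0.3],[[0,0,0],[0,0,0],0.3],[[0,0,0],[0,0,0],0.3]]}}

```text
time_s: 29.25
eef_pos: [0.4902, 0.3251, 0.2127]
tcp_rot: [0.985, 0.17, -0.0, 0.001]
force: [-0.2, -0.0, -3.8]
opening: 0.503
grasp_force: 51.9
```

```bash
python3 - <<'E'
from h import *
s=ctrl.get_state(); print(s["eef_pos"],s["tcp_rot"],s["joint_positions"])
for n in CAM:
    im=grab_frame(n); cv2.imwrite(f"pics/{n}3.png",im[:,:,::-1])
im=cv2.imread("pics/scene2.png").astype(int)[:,:,::-1]; b=((im[:,:,2]-im[:,:,0]>60)).astype(np.uint8); b[:,345:]=0; b[165:]=0; b[:115]=0; b[:,290:]*=1; b[:,:280]=0
cn,_=cv2.findContours(b,cv2.RETR_EXTERNAL,cv2.CHAIN_APPROX_NONE); c=max(cn,key=len); e=cv2.fitEllipse(c); print(len(c),e, ray("scene",[e[0][1],e[0][0]],.04))
E
```

```text
[0.49016848 0.32505422 0.21271011] [ 9.85407667e-01  1.70209542e-01 -6.64039364e-05  6.61832300e-04] [-0.27323477  0.39090774 -0.50231554  1.74553176  0.21306123  1.06009007
 -2.07738534]
59 ((309.574462890625, 139.60037231445312), (14.94101619720459, 25.34551429748535), 94.78074645996094) [0.49205139 0.32575156]
```

Request:
{"api": "play_rows", "payload": {"deltas": [[[0.02,0,-0.4],[0,0,0],0.3],[[0,0,-0.8],[0,0,0],0.3],[[0,0,-0.8],[0,0,0],0.3],[[0,0,-0.6],[0,0,0],0.3],[[0,0,-0.3],[0,0,0],0.3],[[0,0,-0.1],[0,0,0],0.3],[[0,0,-0.06],[0,0,0],0.3],[[0,0,0],[0,0,0],0.3],[[0,0,0],[0,0,0],0.3],[[0,0,0],[0,0,0],0.3]]}}

```text
time_s: 30.35
eef_pos: [0.4913, 0.3274, 0.061]
tcp_rot: [0.985, 0.171, 0.001, -0.0]
force: [-0.5, -0.3, -4.3]
opening: 0.505
grasp_force: 51.9
```

Request:
{"api": "play_rows", "payload": {"deltas": [[[0,0,-0.02],[0,0,0],0.3],[[0,0,-0.02],[0,0,0],0.3],[[0,0,0],[0,0,0],0.3]]}}

```text
time_s: 30.65
eef_pos: [0.4906, 0.3269, 0.0578]
tcp_rot: [0.985, 0.172, -0.0, 0.0]
force: [-0.1, -0.2, -2.8]
opening: 0.501
grasp_force: 51.9
```

Request:
{"api": "play_rows", "payload": {"deltas": [[[0,0,-0.01],[0,0,0],0.3],[[0,0,-0.01],[0,0,0],0.3],[[0,0,0],[0,0,0],0.3]]}}

```text
time_s: 30.95
eef_pos: [0.4907, 0.327, 0.0573]
tcp_rot: [0.985, 0.171, 0.0, 0.0]
force: [-1.6, -2.0, 3.1]
opening: 0.501
grasp_force: 52.6
```

Request:
{"api": "play_rows", "payload": {"deltas": [[[0,0,0],[0,0,0],0.6],[[0,0,0],[0,0,0],0.7],[[0,0,0],[0,0,0],0.8],[[0,0,0],[0,0,0],0.8],[[0,0,0.3],[0,0,0],0.8],[[0,0,0.8],[0,0,0],0.8],[[0,0,0.9],[0,0,0],0.8],[[0,0,0.9],[0,0,0],0.8],[[0,-0.4,0.6],[0,0,0],0.8],[[0,-0.8,0],[0,0,0],0.8]]}}

```text
time_s: 31.95
eef_pos: [0.4921, 0.272, 0.2385]
tcp_rot: [0.985, 0.175, 0.006, -0.003]
force: [0.6, -0.3, -0.1]
opening: 0.801
grasp_force: 0.0
```

Request:
{"api": "play_rows", "payload": {"deltas": [[[0,-0.9,0],[0,0,0],0.8],[[0,-0.9,0],[0,0,0],0.8],[[0,-0.9,0],[0,0,0],0.8],[[0,-0.9,0],[0,0,0],0.8],[[0,-0.9,0],[0,0,0],0.8],[[0,-0.9,0],[0,0,0],0.8],[[0,-0.6,0],[0,0,0],0.8],[[0,0,0],[0,0,0],0.8]]}}

```text
time_s: 32.75
eef_pos: [0.4905, -0.0382, 0.2328]
tcp_rot: [0.986, 0.167, 0.0, 0.001]
force: [-0.9, 0.7, 0.2]
opening: 0.804
grasp_force: 0.0
```

```bash
cat > fl.py <<'E'
from h import *
import sys
t=sys.argv[1]; s=ctrl.get_state(); print(s["eef_pos"])
mk={}
for n in CAM:
    im=grab_frame(n); cv2.imwrite(f"pics/{n}{t}.png",im[:,:,::-1])
    for r in masks_of(n,"flange")[:1]:
        mk[n]=r["region"].astype(float); print(n,r["p"],r["point"],fit("flange",{n:mk[n]},[.49,.327,0],z=.04))
print(fit("flange",mk,[.49,.327,0],z=.04))
b=cv2.imread(f"pics/top{t}.png")[140:230,90:175]; c=cv2.imread(f"pics/scene{t}.png")[100:175,270:350]
cv2.imwrite(f"pics/fl{t}.png",np.hstack([cv2.resize(b,(400,400),interpolation=cv2.INTER_CUBIC),cv2.resize(c,(400,400),interpolation=cv2.INTER_CUBIC)]))
E
python3 fl.py 4
```

```text
[ 0.49047465 -0.03815016  0.23277233]
scene 0.9 [134.6, 310.1] (array([0.48957726, 0.32522671, 0.        ]), np.float64(0.9198348711253815))
top 0.71 [184.1, 130.4] (array([0.49048923, 0.32591679, 0.        ]), np.float64(0.9660928498348589))
(array([0.49026354, 0.32575154, 0.        ]), np.float64(0.9412013926248218))
```

View pics/fl4.png

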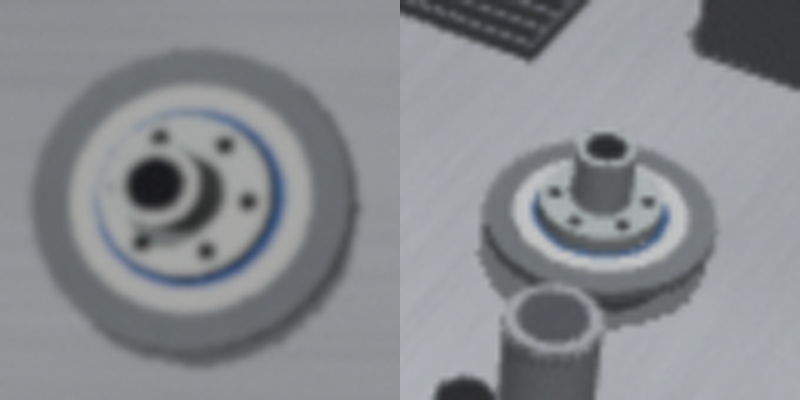

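Request:
{"api": "play_rows", "payload": {"deltas": [[[0.3,-0.3,0],[0,0,0],0.7],[[0.5,-0.4,0],[0,0,0],0.65],[[0.3,-0.3,0],[0,0,0],0.65],[[0.07,-0.04,0],[0,0,0],0.65],[[0,0,0],[0,0,0],0.65],[[0,0,0],[0,0,0],0.65],[[0,0,0],[0,0,0],0.65],[[0,0,0],[0,0,0],0.65]]}}

```text
time_s: 33.75
eef_pos: [0.5487, -0.0841, 0.2321]
tcp_rot: [0.985, 0.172, 0.0, 0.0]
force: [0.1, 0.9, 0.5]
opening: 0.652
grasp_force: 0.0
```

Request:
{"api": "play_rows", "payload": {"deltas": [[[0,0,0],[0,0,0],0.65]]}}

```text
time_s: 33.85
eef_pos: [0.5489, -0.0846, 0.232]
tcp_rot: [0.985, 0.172, 0.0, 0.0]
force: [0.7, 0.1, -0.7]
opening: 0.652
grasp_force: 0.0
```

Request:
{"api": "play_rows", "payload": {"deltas": [[[0,0,0],[0,0,0],0.65]]}}

```text
time_s: 33.95
eef_pos: [0.549, -0.0848, 0.232]
tcp_rot: [0.985, 0.172, 0.0, 0.0]
force: [-0.9, 0.8, -0.0]
opening: 0.647
grasp_force: 0.0
```

Request:
{"api": "play_rows", "payload": {"deltas": [[[0,0,-0.4],[0,0,0],0.65],[[0,0,-0.6],[0,0,0],0.65],[[0,0,-0.6],[0,0,0],0.65],[[0,0,-0.5],[0,0,0],0.65],[[0,0,-0.3],[0,0,0],0.65],[[0,0,-0.2],[0,0,0],0.65],[[0,0,0],[0,0,0],0.65],[[0,0,0],[0,0,0],0.65],[[0,0,0],[0,0,0],0.6],[[0,0,0],[0,0,0],0.55]]}}

```text
time_s: 34.95
eef_pos: [0.5498, -0.0851, 0.1028]
tcp_rot: [0.985, 0.171, 0.001, 0.0]
force: [-0.3, 0.3, -0.5]
opening: 0.554
grasp_force: 0.0
```

Request:
{"api": "play_rows", "payload": {"deltas": [[[0,0,0],[0,0,0],0.5],[[0,0,0],[0,0,0],0.45],[[0,0,0],[0,0,0],0.4],[[0,0,0],[0,0,0],0.3],[[0,0,0],[0,0,0],0.25],[[0,0,0],[0,0,0],0.25],[[0,0,0],[0,0,0],0.25]]}}

```text
time_s: 35.65
eef_pos: [0.5497, -0.085, 0.1026]
tcp_rot: [0.985, 0.172, 0.001, 0.0]
force: [-0.4, -0.4, 6.1]
opening: 0.455
grasp_force: 49.8
```

Request:
{"api": "play_rows", "payload": {"deltas": [[[0,0,0.2],[0,0,0],0.25],[[0,0,0.6],[0,0,0],0.25],[[0,0,0.7],[0,0,0],0.25],[[0,0,0.5],[0,0,0],0.25],[[-0.2,-0.3,0],[0,0,0],0.25],[[-0.45,-0.6,0],[0,0,0],0.25],[[-0.45,-0.6,0],[0,0,0],0.25],[[-0.45,-0.6,0],[0,0,0],0.25],[[-0.45,-0.6,0],[0,0,0],0.25],[[-0.45,-0.6,0],[0,0,0],0.25]]}}

```text
time_s: 36.65
eef_pos: [0.4248, -0.2507, 0.2014]
tcp_rot: [0.985, 0.172, -0.001, -0.0]
force: [0.9, -0.6, -3.4]
opening: 0.459
grasp_force: 51.4
```

Request:
{"api": "play_rows", "payload": {"deltas": [[[-0.45,-0.6,0],[0,0,0],0.25],[[-0.3,-0.35,0],[0,0,0],0.25],[[-0.1,-0.11,0],[0,0,0],0.25],[[0,0,0],[0,0,0],0.25],[[0,0,0],[0,0,0],0.25],[[0,0,0],[0,0,0],0.25],[[0,0,0],[0,0,0],0.25]]}}

```text
time_s: 37.35
eef_pos: [0.385, -0.3019, 0.2018]
tcp_rot: [0.985, 0.173, 0.0, -0.0]
force: [-0.4, -0.4, -2.7]
opening: 0.465
grasp_force: 51.4
```

Request:
{"api": "play_rows", "payload": {"deltas": [[[0,0,-0.4],[0,0,0],0.25],[[0,0,-0.6],[0,0,0],0.25],[[0,0,-0.5],[0,0,0],0.25],[[0,0,-0.3],[0,0,0],0.25],[[0,0,-0.1],[0,0,0],0.25],[[0,0,-0.04],[0,0,0],0.25],[[0,0,0],[0,0,0],0.25],[[0,0,0],[0,0,0],0.25],[[0,0,0],[0,0,0],0.25]]}}

```text
time_s: 38.25
eef_pos: [0.3847, -0.3033, 0.1056]
tcp_rot: [0.985, 0.172, 0.001, 0.001]
force: [-1.0, -0.0, -3.0]
opening: 0.458
grasp_force: 51.3
```

Request:
{"api": "play_rows", "payload": {"deltas": [[[0,0,-0.03],[0,0,0],0.25],[[0,0,-0.02],[0,0,0],0.25],[[0,0,-0.01],[0,0,0],0.25],[[0,0,0],[0,0,0],0.25]]}}

```text
time_s: 38.65
eef_pos: [0.3842, -0.3032, 0.1025]
tcp_rot: [0.985, 0.171, 0.0, 0.0]
force: [-2.3, 1.5, 5.6]
opening: 0.46
grasp_force: 52.5
```

Request:
{"api": "play_rows", "payload": {"deltas": [[[0,0,0],[0,0,0],0.55],[[0,0,0],[0,0,0],0.65],[[0,0,0],[0,0,0],0.65],[[0,0,0],[0,0,0],0.65],[[0,0,0.2],[0,0,0],0.65],[[0,0,0.6],[0,0,0],0.65],[[0,0,0.8],[0,0,0],0.65],[[0,0,0.7],[0,0,0],0.65],[[0.1,0.1,0.3],[0,0,0],0.6],[[0.25,0.41,0],[0,0,0],0.6]]}}

```text
time_s: 39.65
eef_pos: [0.4024, -0.2803, 0.2356]
tcp_rot: [0.986, 0.169, 0.002, 0.003]
force: [0.4, 1.1, -0.6]
opening: 0.601
grasp_force: 0.0
```

Request:
{"api": "play_rows", "payload": {"deltas": [[[0.4,0.7,0],[0,0,0],0.6],[[0.4,0.7,0],[0,0,0],0.6],[[0.4,0.7,0],[0,0,0],0.6],[[0.4,0.7,0],[0,0,0],0.6],[[0.4,0.7,0],[0,0,0],0.6],[[0.4,0.7,0],[0,0,0],0.6],[[0.4,0.7,0],[0,0,0],0.6],[[0.4,0.7,0],[0,0,0],0.6],[[0,0,0],[0,0,0],0.6],[[0,0,0],[0,0,0],0.6]]}}

```text
time_s: 40.65
eef_pos: [0.5617, 0.0034, 0.2322]
tcp_rot: [0.985, 0.173, 0.0, 0.0]
force: [0.3, -0.1, 0.2]
opening: 0.599
grasp_force: 0.0
```

Request:
{"api": "play_rows", "payload": {"deltas": [[[0,0,0],[0,0,0],0.6],[[0,0,0],[0,0,0],0.6],[[0,0,0],[0,0,0],0.6]]}}

```text
time_s: 40.95
eef_pos: [0.5613, 0.0011, 0.232]
tcp_rot: [0.985, 0.17, -0.0, 0.0]
force: [-0.0, -0.3, -0.4]
opening: 0.595
grasp_force: 0.0
```

Request:
{"api": "play_rows", "payload": {"deltas": [[[0,0,-0.3],[0,0,0],0.6],[[0,0,-0.6],[0,0,0],0.6],[[0,0,-0.6],[0,0,0],0.6],[[0,0,-0.4],[0,0,0],0.6],[[0,0,-0.2],[0,0,0],0.6],[[0,0,-0.09],[0,0,0],0.6],[[0,0,0],[0,0,0],0.6],[[0,0,0],[0,0,0],0.6],[[0,0,0],[0,0,0],0.6],[[0,0,0],[0,0,0],0.55]]}}

```text
time_s: 41.95
eef_pos: [0.5622, 0.0025, 0.1232]
tcp_rot: [0.985, 0.171, 0.001, 0.0]
force: [0.1, -0.3, -0.0]
opening: 0.555
grasp_force: 0.0
```

Request:
{"api": "play_rows", "payload": {"deltas": [[[0,0,0],[0,0,0],0.5],[[0,0,0],[0,0,0],0.45],[[0,0,0],[0,0,0],0.4],[[0,0,0],[0,0,0],0.3],[[0,0,0],[0,0,0],0.2],[[0,0,0],[0,0,0],0.2],[[0,0,0],[0,0,0],0.2]]}}

```text
time_s: 42.65
eef_pos: [0.5619, 0.0024, 0.1227]
tcp_rot: [0.985, 0.171, 0.0, 0.0]
force: [-0.5, -0.6, 5.4]
opening: 0.407
grasp_force: 49.4
```

Request:
{"api": "play_rows", "payload": {"deltas": [[[0,0,0.2],[0,0,0],0.2],[[0,0,0.6],[0,0,0],0.2],[[0,0,0.7],[0,0,0],0.2],[[0,0,0.5],[0,0,0],0.2],[[-0.1,-0.3,0],[0,0,0],0.2],[[-0.2,-0.7,0],[0,0,0],0.2],[[-0.2,-0.9,0],[0,0,0],0.2],[[-0.2,-0.9,0],[0,0,0],0.2],[[-0.2,-0.9,0],[0,0,0],0.2],[[-0.2,-0.9,0],[0,0,0],0.2]]}}

```text
time_s: 43.65
eef_pos: [0.5054, -0.2289, 0.2219]
tcp_rot: [0.985, 0.172, -0.0, -0.0]
force: [0.8, -0.3, -2.3]
opening: 0.412
grasp_force: 50.5
```

Request:
{"api": "play_rows", "payload": {"deltas": [[[-0.2,-0.9,0],[0,0,0],0.2],[[-0.2,-0.9,0],[0,0,0],0.2],[[-0.2,-0.9,0],[0,0,0],0.2],[[-0.15,-0.5,0],[0,0,0],0.2],[[-0.07,-0.22,0],[0,0,0],0.2],[[0,0,0],[0,0,0],0.2],[[0,0,0],[0,0,0],0.2],[[0,0,0],[0,0,0],0.2],[[0,0,0],[0,0,0],0.2]]}}

```text
time_s: 44.55
eef_pos: [0.4667, -0.3965, 0.2225]
tcp_rot: [0.985, 0.173, 0.0, -0.0]
force: [0.1, 0.3, -2.5]
opening: 0.406
grasp_force: 50.6
```

Request:
{"api": "play_rows", "payload": {"deltas": [[[0,0,-0.4],[0,0,0],0.2],[[0,0,-0.6],[0,0,0],0.2],[[0,0,-0.5],[0,0,0],0.2],[[0,0,-0.3],[0,0,0],0.2],[[0,0,-0.1],[0,0,0],0.2],[[0,0,-0.05],[0,0,0],0.2],[[0,0,-0.02],[0,0,0],0.2],[[0,0,0],[0,0,0],0.2],[[0,0,0],[0,0,0],0.2]]}}

```text
time_s: 45.45
eef_pos: [0.4661, -0.3989, 0.1248]
tcp_rot: [0.985, 0.171, 0.001, 0.001]
force: [0.4, -0.7, -2.9]
opening: 0.405
grasp_force: 50.5
```

Request:
{"api": "play_rows", "payload": {"deltas": [[[0,0,-0.02],[0,0,0],0.2],[[0,0,-0.01],[0,0,0],0.2],[[0,0,-0.01],[0,0,0],0.2],[[0,0,0],[0,0,0],0.2]]}}

```text
time_s: 45.85
eef_pos: [0.4659, -0.3987, 0.1228]
tcp_rot: [0.985, 0.171, 0.0, 0.0]
force: [-2.1, 1.5, 4.1]
opening: 0.405
grasp_force: 51.3
```

Request:
{"api": "play_rows", "payload": {"deltas": [[[0,0,0],[0,0,0],0.5],[[0,0,0],[0,0,0],0.65],[[0,0,0],[0,0,0],0.65],[[0,0,0],[0,0,0],0.65],[[0,0,0.3],[0,0,0],0.65],[[0,0,0.7],[0,0,0],0.65],[[0,0,0.7],[0,0,0],0.65],[[0,0,0.45],[0,0,0],0.65],[[0,0.3,0],[0,0,0],0.8],[[0.1,0.7,0],[0,0,0],1]]}}

```text
time_s: 46.85
eef_pos: [0.4696, -0.351, 0.2305]
tcp_rot: [0.986, 0.169, 0.0, 0.002]
force: [0.2, 0.3, -0.2]
opening: 0.943
grasp_force: 0.0
```

Request:
{"api": "play_rows", "payload": {"deltas": [[[0.2,0.9,0],[0,0,0],1],[[0.2,0.9,0],[0,0,0],1],[[0.2,0.9,0],[0,0,0],1],[[0.2,0.9,0],[0,0,0],1],[[0.2,0.9,0],[0,0,0],1],[[0.2,0.9,0],[0,0,0],1],[[0.2,0.9,0],[0,0,0],1],[[0.2,0.9,0],[0,0,0],1],[[0.25,0.9,0],[0,0,0],1],[[0.24,0.65,0],[0,0,0],1]]}}

```text
time_s: 47.85
eef_pos: [0.5743, 0.0933, 0.2296]
tcp_rot: [0.985, 0.173, -0.0, -0.001]
force: [0.0, 0.0, 0.4]
opening: 0.998
grasp_force: 0.0
```

Request:
{"api": "play_rows", "payload": {"deltas": [[[0,0,0],[0,0,0],1],[[0,0,0],[0,0,0],1],[[0,0,0],[0,0,0],1],[[0,0,0],[0,0,0],1],[[0,0,0],[0,0,0],1],[[0,0,0],[0,0,0],1]]}}

```text
time_s: 48.45
eef_pos: [0.5751, 0.0881, 0.2294]
tcp_rot: [0.985, 0.171, 0.0, 0.0]
force: [-0.1, 0.1, 0.2]
opening: 0.998
grasp_force: 0.0
```

Request:
{"api": "play_rows", "payload": {"deltas": [[[0,0,-0.4],[0,0,0],1],[[0,0,-0.6],[0,0,0],1],[[0,0,-0.6],[0,0,0],1],[[0,0,-0.5],[0,0,0],1],[[0,0,-0.24],[0,0,0],1],[[0,0,-0.1],[0,0,0],1],[[0,0,0],[0,0,0],1],[[0,0,0],[0,0,0],1],[[0,0,0],[0,0,0],0.9],[[0,0,0],[0,0,0],0.85]]}}

```text
time_s: 49.45
eef_pos: [0.5757, 0.0891, 0.1083]
tcp_rot: [0.985, 0.171, 0.001, 0.0]
force: [-0.5, 0.2, 0.2]
opening: 0.852
grasp_force: 0.0
```

Request:
{"api": "play_rows", "payload": {"deltas": [[[0,0,0],[0,0,0],0.8],[[0,0,0],[0,0,0],0.75],[[0,0,0],[0,0,0],0.7],[[0,0,0],[0,0,0],0.6],[[0,0,0],[0,0,0],0.4],[[0,0,0],[0,0,0],0.4],[[0,0,0],[0,0,0],0.4],[[0,0,0],[0,0,0],0.4]]}}

```text
time_s: 50.25
eef_pos: [0.5754, 0.0894, 0.1078]
tcp_rot: [0.985, 0.172, 0.0, -0.0]
force: [-2.2, 1.5, 5.4]
opening: 0.69
grasp_force: 53.8
```

Request:
{"api": "play_rows", "payload": {"deltas": [[[0,0,0.2],[0,0,0],0.4],[[0,0,0.5],[0,0,0],0.4],[[0,0,0.5],[0,0,0],0.4],[[-0.1,-0.3,0],[0,0,0],0.4],[[-0.2,-0.6,0],[0,0,0],0.4],[[-0.2,-0.8,0],[0,0,0],0.4],[[-0.2,-0.8,0],[0,0,0],0.4],[[-0.2,-0.8,0],[0,0,0],0.4],[[-0.2,-0.8,0],[0,0,0],0.4],[[-0.2,-0.8,0],[0,0,0],0.4]]}}

```text
time_s: 51.25
eef_pos: [0.5072, -0.1589, 0.1655]
tcp_rot: [0.985, 0.171, -0.002, -0.0]
force: [0.6, -0.4, -4.4]
opening: 0.686
grasp_force: 55.1
```

Request:
{"api": "play_rows", "payload": {"deltas": [[[-0.2,-0.8,0],[0,0,0],0.4],[[-0.14,-0.4,0],[0,0,0],0.4],[[-0.1,-0.2,0],[0,0,0],0.4],[[0,0,0],[0,0,0],0.4],[[0,0,0],[0,0,0],0.4],[[0,0,0],[0,0,0],0.4],[[0,0,0],[0,0,0],0.4]]}}

```text
time_s: 51.95
eef_pos: [0.4888, -0.2244, 0.1673]
tcp_rot: [0.985, 0.173, 0.0, -0.0]
force: [-0.0, -0.8, -3.3]
opening: 0.694
grasp_force: 55.2
```

Request:
{"api": "play_rows", "payload": {"deltas": [[[0,0,-0.4],[0,0,0],0.4],[[0,0,-0.4],[0,0,0],0.4],[[0,0,-0.2],[0,0,0],0.4],[[0,0,-0.1],[0,0,0],0.4],[[0,0,-0.05],[0,0,0],0.4],[[0,0,-0.02],[0,0,0],0.4],[[0,0,0],[0,0,0],0.4],[[0,0,0],[0,0,0],0.4]]}}

```text
time_s: 52.75
eef_pos: [0.4886, -0.2262, 0.1095]
tcp_rot: [0.985, 0.171, 0.001, 0.0]
force: [0.5, -0.3, -3.6]
opening: 0.693
grasp_force: 55.2
```

Request:
{"api": "play_rows", "payload": {"deltas": [[[0,0,-0.02],[0,0,0],0.4],[[0,0,-0.01],[0,0,0],0.4],[[0,0,-0.01],[0,0,0],0.4],[[0,0,0],[0,0,0],0.4]]}}

```text
time_s: 53.15
eef_pos: [0.4886, -0.226, 0.1078]
tcp_rot: [0.985, 0.172, 0.0, 0.0]
force: [-3.0, 0.8, 5.8]
opening: 0.687
grasp_force: 55.6
```

Release, rise, and draw back towards +y/+x for a clear look.

Request:
{"api": "play_rows", "payload": {"deltas": [[[0,0,0],[0,0,0],0.8],[[0,0,0],[0,0,0],1],[[0,0,0],[0,0,0],1],[[0,0,0],[0,0,0],1],[[0,0,0.3],[0,0,0],1],[[0,0,0.7],[0,0,0],1],[[0,0,0.9],[0,0,0],1],[[0,0,0.5],[0,0,0],1],[[0,0.3,0.05],[0,0,0],1],[[0,0.7,0],[0,0,0],1]]}}

```text
time_s: 54.15
eef_pos: [0.4881, -0.1781, 0.2297]
tcp_rot: [0.986, 0.169, 0.001, 0.001]
force: [0.9, 1.0, -0.5]
opening: 0.999
grasp_force: 0.0
```

Request:
{"api": "play_rows", "payload": {"deltas": [[[0,0.9,0],[0,0,0],1],[[0,0.9,0],[0,0,0],1],[[0,0.9,0],[0,0,0],1],[[0,0.9,0],[0,0,0],1],[[0,0.9,0],[0,0,0],1],[[0,0.4,0],[0,0,0],1],[[0,0,0],[0,0,0],1],[[0,0,0],[0,0,0],1],[[0,0,0],[0,0,0],1]]}}

```text
time_s: 55.05
eef_pos: [0.4879, 0.0675, 0.2287]
tcp_rot: [0.985, 0.17, -0.001, 0.0]
force: [-0.1, 0.4, -0.5]
opening: 1.0
grasp_force: 0.0
```

```bash
python3 - <<'E'
from h import *
import pickle
mk0=pickle.load(open("mk.pkl","rb"))
g={"round_tin":[.4866,-.2274,0],"flat_can":[.384,-.3035,.345],"bottle":[.4668,-.3988,0],"flange":[.49,.326,0],"small_jar":[.3612,-.404,0],"steel_collar":[.3842,-.1977,0]}
for n in CAM:
    im=grab_frame(n); cv2.imwrite(f"pics/{n}9.png",im[:,:,::-1])
    for o,q0 in g.items():
        r=masks_of(n,o)
        if r:
            f=lambda m: np.round(fit(o,{n:m},q0,o=="flat_can",z=.04 if o=="flange" else None)[0],4)
            print(n,o,round(r[0]["p"],2),f(r[0]["region"].astype(float)),"before", f(mk0[n,o]) if (n,o) in mk0 and o!="flange" else None)
a=cv2.imread("pics/top9.png")[110:300,80:480]; b=cv2.imread("pics/scene9.png")[110:330,110:350]
cv2.imwrite("pics/top9c.png",cv2.resize(a,None,fx=2,fy=2,interpolation=cv2.INTER_CUBIC))
cv2.imwrite("pics/scene9c.png",cv2.resize(b,None,fx=2.7,fy=2.7,interpolation=cv2.INTER_CUBIC))
E
```

```text
scene round_tin 0.89 [ 0.4872 -0.2266  0.    ] before [ 0.4878 -0.2271  0.    ]
scene flat_can 0.91 [ 0.3857 -0.3039  0.3172] before None
scene bottle 0.77 [ 0.4692 -0.3997  0.    ] before [ 0.4674 -0.3985  0.    ]
scene small_jar 0.52 [ 0.3603 -0.4017  0.    ] before [ 0.3591 -0.4005  0.    ]
scene steel_collar 0.72 [ 0.3842 -0.1984  0.    ] before [ 0.3832 -0.1973  0.    ]
top round_tin 0.6 [ 0.4866 -0.2267  0.    ] before [ 0.4859 -0.2282  0.    ]
top flat_can 0.87 [ 0.3857 -0.3039  0.3871] before [ 0.3845 -0.3036  0.3402]
top bottle 0.65 [ 0.4668 -0.3988  0.    ] before [ 0.466  -0.3988  0.    ]
top flange 0.75 [0.49   0.3265 0.    ] before None
top small_jar 0.67 [ 0.3591 -0.4057  0.    ] before [ 0.3606 -0.4051  0.    ]
top steel_collar 0.65 [ 0.3842 -0.1977  0.    ] before [ 0.3842 -0.198   0.    ]
```

View pics/scene9c.png

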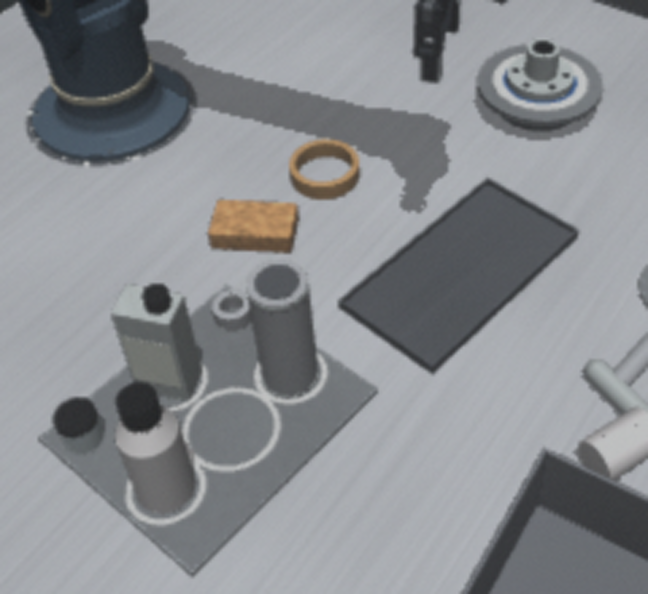

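View pics/top9c.png

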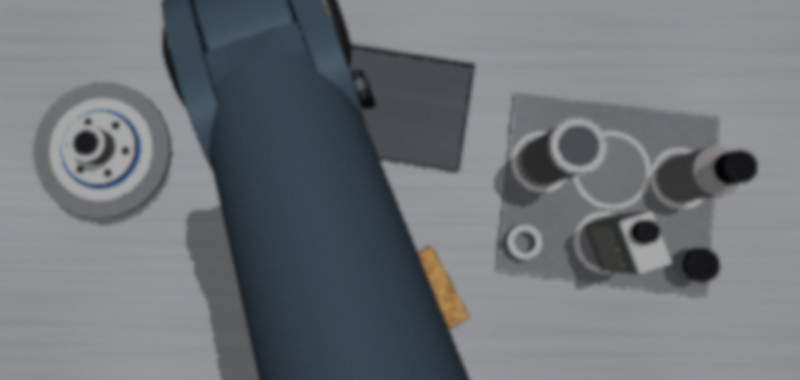

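The flange stands centred on the turntable (scene crop about (540,75)). All three containers are upright and look the same as in the first pictures: tin (283,330), can (160,340), bottle (158,450). The tray is empty, and the jar and collar have not moved. The arm is clear, so I'm handing the job in.

```bash
python3 -c "
from bench import order; print(order.job_done())"
```

```text
the job is handed in; nothing more can be done
None
```

The job is handed in at about 55 s: by the camera fits, the flange lies flat on the turntable within about 2 mm of centre, the tin, can and bottle are upright and back within about 2 mm of their starting spots, and the jar and collar are undisturbed.

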